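# Nest three copper bowls and hold the depth gauge on the nest

### The arm

A 7-joint arm with a two-finger parallel gripper is mounted at the origin on the work surface; the furniture and walls round the work are solid. World frame = base frame: x ahead of the robot, y to its left, z up, the work surface at z = 0. Lengths are in m, angles in rad, forces in N, time in s.
With the tool pointing down it reaches from about 0.425 to 0.875 m from the base axis. Payload 8.4 kg.
Tool frame: the origin (TCP) lies on the mounting face of the last link; the fingertips stand 182 mm ahead of it and the grasp point (between the pads) lies 164 mm ahead of it; z points along the fingers, y is the line along which they close (so a half turn about z gives the same grasp; the last joint's range is limited). The gripper opens to 87 mm and grips with 3 to 60 N. Pads are 19 mm wide; open, the fingers measure 117 mm over their backs; the gripper's body (75 mm by 190 mm) begins 51 mm behind the grasp point.
Start: joints at [1.184, 0.333, 0.04, 1.465, -0.013, 1.343, -0.059], TCP at [0.184, -0.623, 0.405] pointing down, gripper open.
Joint ranges: [-2.58, 2.58], [-0.38, 2.09], [-1.3, 1.39], [0.25, 2.4], [-1.5, 4.64], [0.08, 2.09], [-2.65, 2.65]. Speed limits (rad/s): [2.22, 2.22, 2.79, 2.79, 3.14, 3.14, 3.14].

### API

Orientations are given as a unit quaternion [w, x, y, z].
In Python, from cell import get_state, grab_frame, job_done gives the robot as it stands.
- The arm moves only by the tool step_arm, never from a script. Its argument "commands" is a list of rows, each a list of 4 numbers: the shift along the tool's x, y, z in cm, then the turn about the tool's z in units of 8 degrees (1.0 is 8 degrees). A call has 1 to 12 rows; each row is the pose to reach, as a shift and turn from the pose commanded when the call began, along the tool's axes at that moment; what a row does not reach only later rows make up. A row lasts 1/10 s, in which the tool goes at most 50 mm and 8.59 degrees, less where a joint would pass 70% of its speed; a pose out of reach is approached as far as the arm can. A call with a gripper value outside its range is refused whole. "jaw" is the opening, from 0 (shut) to 1 (fully open), set as the call begins (left out, the last holds). The fingers move at their own pace and stop on an object; the grip force is fixed at half the most. Time passes only in rows, so rows that repeat a pose let the fingers close. It gives the time, the measured TCP pose, the force, the opening and the grip force at its end, in the units of the state.
- get_state(): the state, without advancing time (a new reading comes with each control period).
- grab_frame(name): name is "scene" or "top" or "wrist"; returns a dict with "frame" (420x560x3 uint8, red, green, blue), "mtx" (3x3 intrinsics, pixels), "k1" (the pictures are not rectified: a ray, as slopes to the right and down, at radius r is drawn at 1 + k1 r^2 times it, then the intrinsics apply), "world_from_camera" (4x4, takes a point from camera to world coordinates). Camera axes: x right, y down, z forward; pixel columns grow to the right and rows downward; lengths in m; the calibration is good to about 2 mm. A picture is of the moment at which its call begins. There is no depth.
- job_done(): hands the job in; it is judged then, once.
The state is a dict: "clock": time; "q": joint angles; "qd": joint speeds; "tau": joint torques, N m; "ee_pos": TCP position; "tcp_rot": TCP orientation; "ft_force": force on the tool from outside, world axes, zero at the start; "ft_torque": the same for the moment, N m; "width": opening from 0.0 (shut) to 1.0 (fully open); "grip_force": force on a finger pad.
Only numpy, scipy, OpenCV 4.12 (cv2) and the standard library are available. Lean on these libraries where they do the work, as an engineer would, in place of code of your own. Each camera call takes 0.05 s, during which the arm holds its last target. There are 200 camera calls.

### The job

Nest the three copper bowls: the medium one fully home inside the large one and the small one fully home inside the medium one, each foot down inside the raised ring on the floor below, with the large bowl left standing where it is. Then check the nest with the digital depth gauge: lift it off its wooden rest, lay its bar flat across the rim of the large bowl so that the spindle tip touches the dark centre mark in the small bowl, and press the bar down only lightly. Finish still gripping the gauge there and pressing lightly; do not let go, and leave the other things on the bench alone.

Things in the scene. Friction and masses are not known exactly. Their poses are not given: they have to be found in the camera images.
- large_bowl: largest copper bowl, open upward, 172 mm across the rim, 60 mm high, 0.7 kg, loose. Origin: centre of its underside; z up. Upright walls; the rim is a flat-topped band 8 mm thick (radius 78 to 86 mm).
- large_seat (a point): centre of the large bowl's inner floor, 4 mm above its origin. A raised ring round it, 4 mm high, radius 51.5 to 55 mm, takes the medium bowl's foot. Fully home, the medium bowl's origin lies at this point, up to 3 mm aside.
- large_rim (a point): centre of the large bowl's mouth, level with the flat top of its rim, 60 mm above its origin
- medium_bowl: medium copper bowl, open upward, 108 mm across the rim, 50 mm high, about 0.25 kg. Origin: centre of its underside; z up. Rim: an upright flat-sided band 8 mm thick (radius 46 to 54 mm), 12 mm high: pinch it there from above. Wall radius 50 mm; foot radius 42 mm, edge rounded. When home, its rim lies 6 mm below the large rim, with 24 mm between them for a finger.
- medium_seat (a point): centre of the medium bowl's inner floor, 4 mm above its origin. A raised ring round it, 4 mm high, radius 23 to 26.5 mm, takes the small bowl's foot. Fully home, the small bowl's origin lies at this point, up to 3 mm aside.
- small_bowl: small copper bowl, open upward, 46 mm across the rim, 40 mm high, 37 mm wide inside, 0.09 kg. Origin: centre of its underside; z up. Grip it across its outside. Foot radius 14 mm, edge rounded. When home, 23 mm is free between its rim and the medium rim for a finger.
- centre_mark (a point): the dark round centre mark, 6 mm across, in the middle of the small bowl's inner floor (4 mm above that bowl's origin)
- gauge: digital depth gauge, 0.28 kg: steel bar 196 mm long (its y), 22 mm wide (x), 12 mm thick; black housing on its middle, 26 mm in x, 36 mm in y, 12 to 78 mm above the bar's underside, display on its -x side; thin spindle hanging below. Origin: centre of the bar's underside; z up. Starts upright on gauge_rest. Grip the housing across its 36 mm, 45 mm above the origin.
- gauge_rest: fixed wooden rest, board 70 x 215 mm with two notched posts that carry the gauge's bar along its y, the bar's underside 72 mm above the table, cheeks rising 8 mm beside the bar. Origin: centre of the underside. Lift the gauge straight up out of it.
- gauge_tip (a point): ball tip of the gauge's spindle, 56 mm below the underside of the bar when free
- spindle (a joint): how far the spindle is pushed up into the gauge, m: 0 free, at most 0.016; a light spring (0.5 N, then 150 N/m more) pushes it out. Bowls home, tip on the mark, bar flat on the large rim: about 0.008. A bowl perched on its ring: about 0.012.
- paste_tin: bystander: round tin with a blue side, 69 mm across, 42 mm high; origin: centre of its underside
- candlestick: bystander: brass candlestick, 74 mm across, 118 mm high; origin: centre of its underside
- flux_tin: bystander: small squat tin with a grey top, 55 mm across, 34 mm high; origin: centre of its underside
- elbow: bystander: copper pipe elbow, 53 x 53 x 26 mm; origin: centre of its underside
Mind the look-alikes: they are no part of the job. Leave any purple look-alike of the small_bowl alone.

How it is judged:
By the outcome, as a careful person would: the job done as asked, in the order asked, and still so for the second after the job is handed in, while the arm keeps its last pose, push and grip.
It also fails if it takes over 72 s, if anything falls off the work surface, if the arm or the gripper's body presses on something with over 40 N, if the wrist force passes 120 N, or if a joint passes its speed limit or range.

## Working session

There is one attempt and no reset: what is moved stays moved. The work goes in short steps, Python scripts to look and compute and a tool call to move; the robot and the scene stay as the last step left them, time stands still between calls to the robot, and variables do not carry over. Pictures are saved under pics/ and viewed, at most 10 in all, crops included, and the job is handed in when it is done.

Besides the shell and the picture viewer there is one more tool, called after "Emit:" as name(argument=value, ...), one argument or row to a line, values as JSON. step_arm: Moves the arm, as the interface text tells. Its arguments: {"type":"object","properties":{"commands":{"type":"array","items":{"type":"array","items":{"type":"number"}}},"jaw":{"type":"number"}},"required":["commands"]}

```bash
ls; mkdir -p pics; python3 - <<'E'
from cell import *
import cv2,numpy as np
s=get_state();print({k:np.round(v,3) for k,v in s.items()})
for n in("scene","top","wrist"):
    f=grab_frame(n);cv2.imwrite(f"pics/{n}0.png",f["frame"][:,:,::-1]);print(n,f["mtx"].round(1).tolist(),f["k1"],f["world_from_camera"].round(3).tolist())
E
```

```text
pics
{'clock': np.float64(0.0), 'q': array([ 1.184,  0.334,  0.04 ,  1.466, -0.013,  1.343, -0.059]), 'qd': array([ 0.001, -0.001,  0.001, -0.002,  0.001, -0.   , -0.002]), 'tau': array([ 1.0000e-03, -6.5636e+01,  1.3360e+00, -4.0381e+01, -6.0000e-02,
        4.5000e-02,  0.0000e+00]), 'ee_pos': array([ 0.184, -0.623,  0.404]), 'tcp_rot': array([-0.001,  0.99 ,  0.143, -0.   ]), 'ft_force': array([-0.056, -0.03 ,  0.416]), 'ft_torque': array([-0.035,  0.02 ,  0.049]), 'grip_force': np.float64(0.0), 'width': np.float64(0.995)}
scene [[450.1, 0.0, 278.1], [0.0, 450.1, 208.5], [0.0, 0.0, 1.0]] 0.023969925993420762 [[-0.685, -0.369, 0.629, -0.243], [-0.729, 0.356, -0.585, 0.779], [-0.008, -0.859, -0.513, 0.704], [0.0, 0.0, 0.0, 1.0]]
top [[461.8, 0.0, 281.5], [0.0, 461.8, 216.7], [0.0, 0.0, 1.0]] 0.030021157109395694 [[-0.011, -0.989, 0.145, 0.316], [-1.0, 0.013, 0.013, 0.037], [-0.014, -0.145, -0.989, 1.483], [0.0, 0.0, 0.0, 1.0]]
wrist [[340.0, 0.0, 279.3], [0.0, 340.0, 211.4], [0.0, 0.0, 1.0]] -0.08151706856094482 [[0.284, -0.923, -0.26, 0.255], [-0.959, -0.274, -0.074, -0.603], [-0.003, 0.271, -0.963, 0.383], [0.0, 0.0, 0.0, 1.0]]
```

View pics/scene0.png

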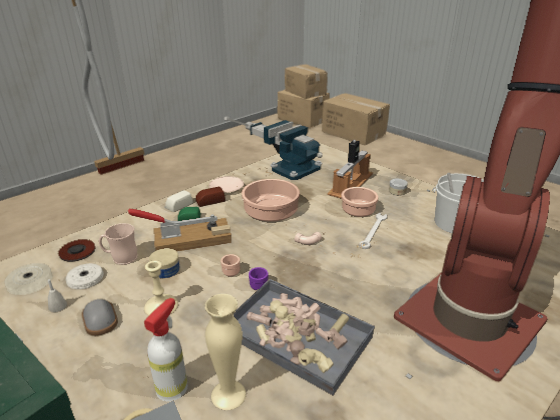

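View pics/top0.png

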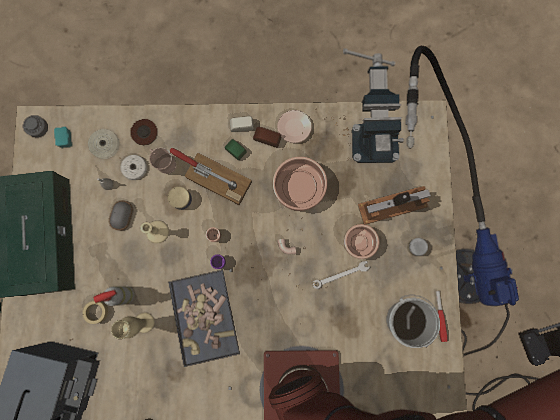

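The top view shows these candidates:
- **Large bowl:** (300,184). The shallow pink plate at (294,126) is a look-alike.
- **Medium bowl:** (362,241).
- **Small bowl:** copper at (213,234). The purple look-alike at (218,262) is to be left alone.
- **Gauge on its rest:** (398,203), with the vise at (377,140) nearby.
- **Other rest-like thing:** the board with calipers at (218,180).

In the scene view they are at large (271,198), medium (360,201), small (231,265), purple (259,279) and gauge (352,170).

```bash
cat > h.py <<'E'
from cell import *
import cv2,numpy as np
from scipy.optimize import brentq
from scipy.spatial.transform import Rotation as R
def ray(f,uv):
    K=f["mtx"];d=np.array([(uv[0]-K[0,2])/K[0,0],(uv[1]-K[1,2])/K[1,1]]);rd=np.hypot(*d)
    r=brentq(lambda r:r*(1+f["k1"]*r*r)-rd,0,1.6) if rd>1e-9 else 1e-9
    d=d*r/max(rd,1e-9);T=f["world_from_camera"];v=T[:3,:3]@np.array([d[0],d[1],1]);return T[:3,3],v/np.linalg.norm(v)
def onz(f,uv,z):
    o,v=ray(f,uv);return o+v*(z-o[2])/v[2]
def tri(obs):
    A=np.zeros((3,3));b=np.zeros(3);L=[ray(f,p) for f,p in obs]
    for o,v in L:
        P=np.eye(3)-np.outer(v,v);A+=P;b+=P@o
    x=np.linalg.solve(A,b);return x,[np.linalg.norm((np.eye(3)-np.outer(v,v))@(x-o)) for o,v in L]
def proj(f,X):
    T=np.linalg.inv(f["world_from_camera"]);p=T[:3,:3]@np.asarray(X,float)+T[:3,3];d=p[:2]/p[2];r2=d@d
    d=d*(1+f["k1"]*r2);K=f["mtx"];return np.array([K[0,0]*d[0]+K[0,2],K[1,1]*d[1]+K[1,2]])
def grab(n,name=None):
    f=grab_frame(n)
    if name: cv2.imwrite(f"pics/{name}.png",f["frame"][:,:,::-1])
    return f
def tool():
    s=get_state();return s,R.from_quat(s["tcp_rot"],scalar_first=True).as_matrix(),s["ee_pos"]
def shift(target_tcp,yaw_y=None):
    """cm in tool axes to reach target TCP; yaw_y: wanted world angle(deg) of tool y axis (mod 180) -> units of 8 deg"""
    s,M,p=tool();d=M.T@(np.asarray(target_tcp)-p)*100
    out=[*d]
    if yaw_y is not None:
        cur=np.degrees(np.arctan2(M[1,1],M[0,1]));dy=(yaw_y-cur+90)%180-90
        out.append(-dy/8)
    return np.round(out,2)
E
python3 - <<'E'
from h import *
t=grab("top");s=grab("scene")
for n,a,b in(("large",(300,183.5),(271,191)),("med",(362,241),(360,197)),("small",(213,234),(231,260)),("purple",(218,262),(259,274)),("gauge",(404,199),(354,152))):
    print(n,tri([(t,a),(s,b)]))
cv2.imwrite("pics/c1.png",np.hstack([cv2.resize(t["frame"][170:260,340:440,::-1],(400,360),interpolation=3),cv2.resize(s["frame"][130:220,310:410,::-1],(400,360),interpolation=3)]))
_,M,p=tool();print(M.round(3))
w=grab("wrist");T=w["world_from_camera"];print((M.T@(T[:3,3]-p)).round(4),(M.T@T[:3,:3]).round(3))
E
```

```text
large (array([ 0.62896753, -0.00407883,  0.06465071]), [np.float64(0.0002144042150558784), np.float64(0.00021440421505575328)])
med (array([ 0.44702149, -0.195275  ,  0.04308081]), [np.float64(0.001262267192847528), np.float64(0.0012622671928475214)])
small (array([0.47501522, 0.27042089, 0.03938246]), [np.float64(0.0017442988024390384), np.float64(0.0017442988024391553)])
purple (array([0.38795563, 0.25493456, 0.03831568]), [np.float64(0.000507062176131203), np.float64(0.0005070621761312612)])
gauge (array([ 0.56693805, -0.31207218,  0.1147278 ]), [np.float64(0.0010738931622544798), np.float64(0.001073893162254371)])
[[ 0.959  0.284 -0.   ]
 [ 0.284 -0.959  0.001]
 [-0.    -0.001 -1.   ]]
[0.0738 0.0006 0.0214] [[ 0.    -0.963 -0.271]
 [ 1.     0.001 -0.001]
 [ 0.002 -0.271  0.963]]
```

View pics/c1.png

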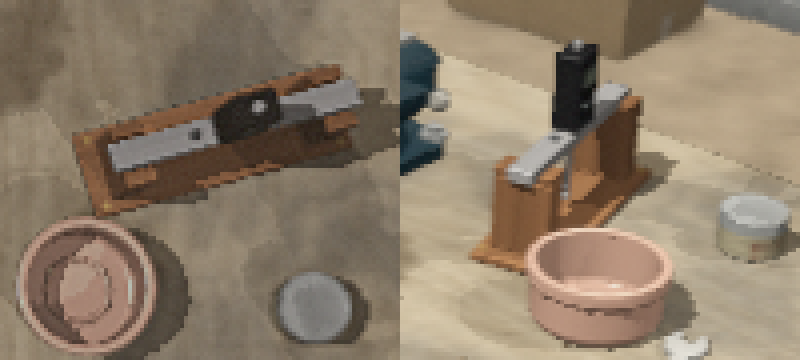

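The crop confirms the medium bowl (copper, raised ring inside) and the gauge upright on its rest, with the grey flux tin to its right. Rough heights agree with the text: 65, 43, 39 and 115 mm. I'll move the wrist camera over the medium bowl.

Emit:
step_arm(
  commands=[
    [37,-33,0,2],
    [37,-33,0,2],
    [37,-33,0,2],
    [37,-33,0,2],
    [37,-33,0,2],
    [37,-33,0,2],
    [37,-33,0,2],
    [37,-33,0,2],
    [37,-33,0,2],
    [37,-33,0,2],
    [37,-33,0,2],
    [37,-33,0,2],
  ],
  jaw=0.5,
)

```text
clock: 1.5
ee_pos: [0.4459, -0.201, 0.4048]
tcp_rot: [0.0, 1.0, 0.006, -0.0]
ft_force: [0.2, 0.2, -0.7]
width: 0.501
grip_force: 0.0
```

```bash
cat >> h.py <<'E'
import pickle
from scipy.optimize import minimize
def save(n,tag):
    f=grab(n,tag);pickle.dump(f,open(f"pics/{tag}.pkl","wb"));return f
def load(t): return pickle.load(open(f"pics/{t}.pkl","rb"))
def projm(f,X):
    T=np.linalg.inv(f["world_from_camera"]);p=X@T[:3,:3].T+T[:3,3];d=p[:,:2]/p[:,2:];d=d*(1+f["k1"]*(d**2).sum(1,keepdims=True))
    return d*f["mtx"][[0,1],[0,1]]+f["mtx"][:2,2]
def fitrim(frames,x0,radii,fixz=None,sig=(4,1.2)):
    """circle (x,y,z) best lying on image edges in all frames; coarse then fine"""
    th=np.linspace(0,2*np.pi,180,endpoint=False);x=np.array(x0,float)
    for sg in sig:
        G=[]
        for f in frames:
            g=cv2.GaussianBlur(f["frame"].astype(np.float32),(0,0),sg)
            gx=cv2.Sobel(g,-1,1,0);gy=cv2.Sobel(g,-1,0,1);m=np.sqrt((gx**2+gy**2).sum(2));G.append(np.minimum(m/np.percentile(m,97),1))
        def cost(v):
            z=v[2] if fixz is None else fixz;c=0
            for f,m in zip(frames,G):
                for r in radii:
                    uv=projm(f,np.c_[v[0]+r*np.cos(th),v[1]+r*np.sin(th),np.full(180,z)]).astype(np.float32)
                    c-=cv2.remap(m,uv[None,:,0],uv[None,:,1],cv2.INTER_LINEAR).mean()
            return c/len(frames)/len(radii)
        best=None
        for dx in(-.008,0,.008):
            for dy in(-.008,0,.008):
                k=sg/4
                r=minimize(cost,x+[dx*k,dy*k,0],method="Nelder-Mead",options=dict(initial_simplex=x+[dx*k,dy*k,0]+np.vstack([np.zeros(3),np.eye(3)*.006*k]),xatol=1e-5,fatol=1e-6))
                if best is None or r.fun<best.fun: best=r
        x=best.x
    return x.round(4),round(best.fun,3)
E
python3 - <<'E'
from h import *
w=save("wrist","w_med1")
for r in((.054,),(.046,),(.054,.046)): print(r,fitrim([w],(.447,-.195,.05),r), fitrim([w],(.447,-.195,.05),r,fixz=.05))
E
```

```text
(0.054,) (array([ 0.4449, -0.1953,  0.0201]), np.float64(-0.812)) (array([ 0.4561, -0.196 ,  0.0477]), np.float64(-0.449))
(0.046,) (array([ 0.456 , -0.1961,  0.0737]), np.float64(-0.812)) (array([ 0.4484, -0.1929,  0.0523]), np.float64(-0.886))
(0.054, 0.046) (array([ 0.4473, -0.193 ,  0.0468]), np.float64(-0.745)) (array([ 0.4479, -0.193 ,  0.0497]), np.float64(-0.717))
```

Emit:
step_arm(
  commands=[
    [0,-5,4,0],
    [0,-5,4,0],
    [0,-5,4,0],
  ],
)

```text
clock: 1.85
ee_pos: [0.4443, -0.1514, 0.3635]
tcp_rot: [-0.0, 1.0, 0.005, -0.001]
ft_force: [-0.1, -0.7, 0.6]
width: 0.502
grip_force: 0.0
```

```bash
python3 - <<'E'
from h import *
w=load("w_med1");v=save("wrist","w_med2")
for r in((.054,),(.046,),(.054,.046)): print(r,fitrim([v],(.447,-.195,.05),r),fitrim([w,v],(.447,-.195,.05),r), fitrim([w,v],(.447,-.195,.05),r,fixz=.05))
_,M,p=tool();print(M.round(3),p)
E
```

```text
(0.054,) (array([ 0.4304, -0.1975, -0.0246]), np.float64(-0.563)) (array([ 0.4451, -0.1958,  0.0215]), np.float64(-0.746)) (array([ 0.4546, -0.1984,  0.0477]), np.float64(-0.428))
(0.046,) (array([ 0.4485, -0.1921,  0.0525]), np.float64(-0.89)) (array([ 0.4559, -0.1921,  0.0705]), np.float64(-0.704)) (array([ 0.4483, -0.1928,  0.0479]), np.float64(-0.874))
(0.054, 0.046) (array([ 0.4472, -0.1931,  0.0471]), np.float64(-0.67)) (array([ 0.4473, -0.1931,  0.0472]), np.float64(-0.706)) (array([ 0.4476, -0.1928,  0.0514]), np.float64(-0.68))
[[ 1.     0.008 -0.001]
 [ 0.008 -1.    -0.   ]
 [-0.001  0.    -1.   ]] [ 0.44466232 -0.15272644  0.36460646]
```

View pics/w_med2.png

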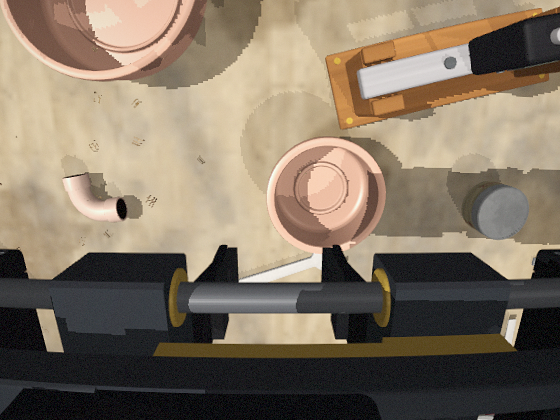

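The picture shows the medium bowl at (326,194), the large bowl top left, the gauge bar at (415,73) and the flux tin at (499,211). The fit puts the medium bowl at (0.4475,-0.193) with its rim at about 0.048, which agrees with the text. I'll pinch the rim on its +y side.

Emit:
step_arm(
  commands=[
    [0.3,-1,0,0],
    [0.3,-1,4,0],
    [0.3,-1,8,0],
    [0.3,-1,11,0],
    [0.3,-1,13,0],
    [0.3,-1,14.5,0],
    [0.3,-1,15.6,0],
    [0.3,-1,15.6,0],
  ],
  jaw=0.45,
)

```text
clock: 2.7
ee_pos: [0.448, -0.1422, 0.2081]
tcp_rot: [-0.0, 1.0, 0.004, -0.001]
ft_force: [0.0, 0.1, 0.1]
width: 0.448
grip_force: 0.0
```

Emit:
step_arm(
  commands=[
    [0,0,0,0],
    [0,0,0,0],
    [0,0,0,0],
    [0,0,0,0],
    [0,0,0,0],
    [0,0,0,0],
    [0,0,0,0],
    [0,0,0,0],
  ],
  jaw=0,
)

```text
clock: 3.5
ee_pos: [0.4482, -0.1419, 0.2092]
tcp_rot: [0.0, 1.0, 0.004, 0.0]
ft_force: [-2.5, -0.3, 5.8]
width: 0.101
grip_force: 29.9
```

Emit:
step_arm(
  commands=[
    [0,0,-3,0],
    [0,0,-6,0],
    [0,0,-10,0],
    [0,0,-14,0],
    [0,0,-19,0],
    [4,-5,-19,0],
    [8,-10,-19,0],
    [8,-14,-19,0],
    [8,-14,-19,0],
    [8,-14,-19,0],
  ],
)

```text
clock: 4.5
ee_pos: [0.5271, 0.0022, 0.3982]
tcp_rot: [-0.001, 1.0, 0.007, -0.0]
ft_force: [0.0, 0.1, -1.6]
width: 0.091
grip_force: 30.4
```

```bash
python3 - <<'E'
from h import *
v=save("wrist","w_l1");s,M,p=tool();print(p,s["width"],s["grip_force"],s["ft_force"])
for r in((.086,),(.078,),(.086,.078)): print(r,fitrim([v],(.629,-.004,.06),r), fitrim([v],(.629,-.004,.06),r,fixz=.06))
# ring inside
print(fitrim([v],(.629,-.004,.008),(.0515,.055),fixz=.008))
c=p+M@[0,.05,.164]; print("held centre pred",c)
E
```

```text
[ 5.26837469e-01 -8.61064763e-05  3.98169403e-01] 0.09690853246025623 30.419444587241742 [ 0.2608877  -0.6196876  -2.69888249]
(0.086,) (array([ 0.6345, -0.0088,  0.0418]), np.float64(-0.663)) (array([ 0.6417, -0.0055,  0.056 ]), np.float64(-0.401))
(0.078,) (array([ 0.6327, -0.0039,  0.06  ]), np.float64(-0.81)) (array([ 0.6327, -0.0039,  0.0527]), np.float64(-0.81))
(0.086, 0.078) (array([ 0.6332, -0.0043,  0.057 ]), np.float64(-0.641)) (array([ 0.6332, -0.0037,  0.0671]), np.float64(-0.58))
(array([ 0.6147, -0.0222,  0.0281]), np.float64(-0.295))
held centre pred [ 0.52720405 -0.05001852  0.23414922]
```

View pics/w_l1.png

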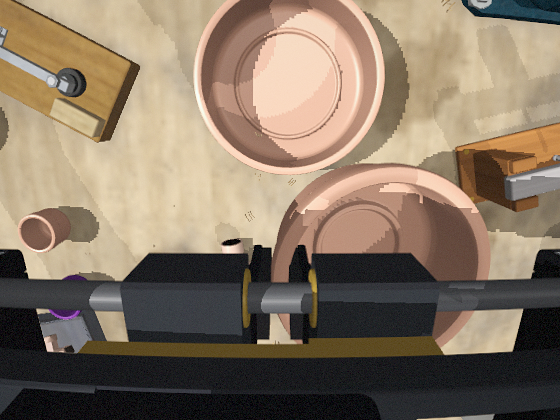

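The large bowl is at (290,85). The held medium bowl is at (381,265), and its top half is visible. I'll check the held pose and take a second view of the large bowl.

Emit:
step_arm(
  commands=[
    [3,-3,0,0],
    [7,-5,0,0],
    [7,-5,0,0],
  ],
)

```text
clock: 4.85
ee_pos: [0.5991, 0.0503, 0.3967]
tcp_rot: [-0.001, 1.0, 0.005, -0.001]
ft_force: [-0.3, -0.2, -2.3]
width: 0.094
grip_force: 30.7
```

```bash
python3 - <<'E'
from h import *
w=load("w_l1");v=save("wrist","w_l2");s,M,p=tool();print(p,M.round(4).tolist())
print(fitrim([v],(.633,-.004,.06),(.078,)),fitrim([v,w],(.633,-.004,.06),(.086,.078)),fitrim([v,w],(.633,-.004,.06),(.078,)))
# held bowl: circle rim fit, in tool frame of frame
c=p+M@[0,.05,.158]
print("pred",c.round(4))
th=np.linspace(0,2*np.pi,90)
for r in((.046,),(.054,)): 
    print(r,fitrim([v],c,r,fixz=c[2]),fitrim([v],c,r))
im=v["frame"][:,:,::-1].copy()
for cc,rr in((c,.046),(c,.054),((.6327,-.004,.06),.078),((.6327,-.004,.06),.086)):
    cc=np.asarray(cc);uv=projm(v,np.c_[cc[0]+rr*np.cos(th),cc[1]+rr*np.sin(th),np.full(90,cc[2])])
    cv2.polylines(im,[uv.round().astype(np.int32)],True,(255,0,0),1)
cv2.imwrite("pics/ov1.png",im)
E
```

```text
[0.5976506  0.04895995 0.39705392] [[1.0, 0.0085, -0.0025], [0.0085, -1.0, 0.001], [-0.0025, -0.001, -1.0]]
(array([ 0.6334, -0.0034,  0.06  ]), np.float64(-0.678)) (array([ 0.6331, -0.0043,  0.0568]), np.float64(-0.584)) (array([ 0.633 , -0.0037,  0.0599]), np.float64(-0.735))
pred [ 0.5977 -0.0009  0.239 ]
(0.046,) (array([0.604 , 0.007 , 0.2363]), np.float64(-0.343)) (array([ 5.996e-01, -2.000e-04,  2.291e-01]), np.float64(-0.451))
(0.054,) (array([0.5996, 0.004 , 0.2387]), np.float64(-0.352)) (array([ 0.5977, -0.0022,  0.2241]), np.float64(-0.448))
```

View pics/ov1.png

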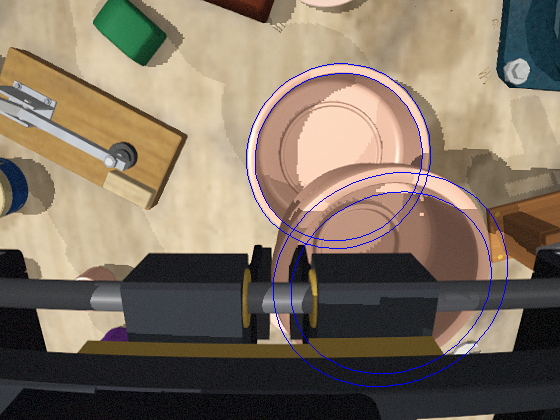

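```bash
cat >> h.py <<'E'
def heldfit(v,M,p,zoff=.158,vmax=243,radii=(.054,.046)):
    """held medium bowl: rotation a about tool x and b about tool y through the pinch, dz slip; visible arc only"""
    g=cv2.GaussianBlur(v["frame"].astype(np.float32),(0,0),1.5);gx=cv2.Sobel(g,-1,1,0);gy=cv2.Sobel(g,-1,0,1);m=np.sqrt((gx**2+gy**2).sum(2));m=np.minimum(m/np.percentile(m,97),1)
    th=np.linspace(0,2*np.pi,240)
    def pts(q,r):
        C=np.c_[r*np.cos(th),.05+r*np.sin(th),0*th]@R.from_euler("xy",q[:2]).as_matrix().T+[q[3],0,zoff+q[2]]
        return projm(v,C@M.T+p).astype(np.float32)
    def cost(q):
        c=0
        for r in radii:
            uv=pts(q,r);k=uv[:,1]<vmax
            c-=cv2.remap(m,uv[None,:,0],uv[None,:,1],1)[0][k].mean()
        return c+2*(abs(q[2])>.012)+20*max(0,abs(q[3])-.004)
    best=min((minimize(cost,[a,b,z,0],method="Nelder-Mead",options=dict(initial_simplex=np.array([a,b,z,0])+np.vstack([np.zeros(4),np.diag([.04,.04,.003,.002])]),maxiter=600)) for a in np.arange(-.1,.45,.06) for b in(-.1,0,.1) for z in(-.004,0.004)),key=lambda r:r.fun)
    return best.x,best.fun,pts
E
python3 - <<'E'
from h import *
v=load("w_l2");s,M,p=tool()
q,c,pts=heldfit(v,M,p);print(np.degrees(q[:2]).round(1),(q[2:]*1e3).round(1),c)
for r in((.054,),(.046,)):
    a,b,_=heldfit(v,M,p,radii=r);print(np.degrees(a[:2]).round(1),(a[2:]*1e3).round(1),b)
im=v["frame"][:,:,::-1].copy()
for r in(.054,.046): cv2.polylines(im,[pts(q,r).round().astype(np.int32)],True,(255,0,0),1)
cv2.imwrite("pics/ov2.png",cv2.resize(im[140:300,240:520],None,fx=2,fy=2))
E
```

```text
[ 5.5 -4.6] [-0.2  1.9] -1.1465126276016235
[ 4.1 -3.8] [3.4 1.1] -0.7889877557754517
[1.4 2.9] [10.9  2. ] -0.563913106918335
```

View pics/ov2.png

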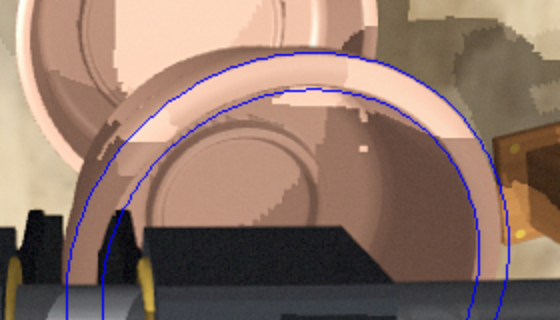

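The large bowl fits well at (0.633,-0.004,0.060). The held bowl droops about 5° on its far side, which is tolerable because the foot edge is rounded. I'll lower it in stages.

Emit:
step_arm(
  commands=[
    [3.4,0.3,0,0],
    [3.4,0.3,3,0],
    [3.4,0.3,7,0],
    [3.4,0.3,11,0],
    [3.4,0.3,13,0],
    [3.4,0.3,15,0],
    [3.4,0.3,16,0],
    [3.4,0.3,16,0],
    [3.4,0.3,16,0],
  ],
)

```text
clock: 5.8
ee_pos: [0.6306, 0.046, 0.2398]
tcp_rot: [0.0, 1.0, 0.004, 0.0]
ft_force: [-0.0, 0.2, -1.4]
width: 0.09
grip_force: 30.6
```

```bash
python3 - <<'E'
from h import *
s,M,p=tool();print(p,s["ft_force"],shift((.6317,.0462,.214)))
E
```

```text
[0.63064353 0.0460081  0.23976797] [-0.04477104  0.19318433 -1.36511244] [ 0.1  -0.02  2.58]
```

Emit:
step_arm(
  commands=[
    [0.1,0,0.8,0],
    [0.1,0,1.3,0],
    [0.1,0,1.6,0],
    [0.1,0,1.9,0],
    [0.1,0,2.1,0],
    [0.1,0,2.3,0],
    [0.1,0,2.4,0],
    [0.1,0,2.4,0],
  ],
)

```text
clock: 6.6
ee_pos: [0.6317, 0.048, 0.2155]
tcp_rot: [-0.001, 1.0, 0.005, 0.001]
ft_force: [-1.3, 4.6, 5.0]
width: 0.098
grip_force: 30.2
```

Emit:
step_arm(
  commands=[
    [0,0,0.1,0],
    [0,0,0.2,0],
    [0,0,0.3,0],
    [0,0,0.35,0],
    [0,0,0.35,0],
    [0,0,0.35,0],
  ],
)

```text
clock: 7.2
ee_pos: [0.632, 0.0483, 0.2143]
tcp_rot: [-0.0, 1.0, 0.005, 0.001]
ft_force: [-9.5, 3.9, 21.9]
width: 0.098
grip_force: 30.3
```

Emit:
step_arm(
  commands=[
    [0,0,-0.2,0],
    [0,0,-0.2,0],
  ],
)

```text
clock: 7.4
ee_pos: [0.6319, 0.0479, 0.2147]
tcp_rot: [-0.001, 1.0, 0.005, 0.001]
ft_force: [-1.6, 4.8, 6.1]
width: 0.101
grip_force: 30.2
```

Emit:
step_arm(
  commands=[
    [0,0,0,0],
    [0,0,0,0],
    [0,0,0,0],
    [0,0,0,0],
  ],
  jaw=0.18,
)

```text
clock: 7.8
ee_pos: [0.6314, 0.0463, 0.2129]
tcp_rot: [0.0, 1.0, 0.004, -0.0]
ft_force: [0.1, -0.2, 0.1]
width: 0.179
grip_force: 0.0
```

Emit:
step_arm(
  commands=[
    [0,0,-2,0],
    [0,0,-5,0],
    [0,0,-9,0],
    [-3,0,-13,0],
    [-5,0,-16,0],
    [-5,0,-16,0],
    [-5,0,-16,0],
  ],
)

```text
clock: 8.5
ee_pos: [0.5814, 0.0461, 0.374]
tcp_rot: [0.0, 1.0, 0.004, 0.001]
ft_force: [-0.1, -0.7, -1.1]
width: 0.178
grip_force: 0.0
```

```bash
python3 - <<'E'
from h import *
v=save("wrist","w_n1");s,M,p=tool();print(p,s["ft_force"])
L=fitrim([v],(.633,-.004,.06),(.078,.086),fixz=.06);print(L)
for r in((.054,.046),(.046,)): print(fitrim([v],(.633,-.004,.054),r,fixz=.054),fitrim([v],(.633,-.004,.056),r))
print("ring",fitrim([v],(.633,-.004,.012),(.023,.0265),fixz=.012,sig=(3,1.2)))
cv2.imwrite("pics/n1.png",cv2.resize(v["frame"][0:250,100:480,::-1],None,fx=2,fy=2))
E
```

```text
[0.58149549 0.04590092 0.37282005] [0.46566313 0.32687223 0.74019079]
(array([ 0.6326, -0.0035,  0.06  ]), np.float64(-0.608))
(array([ 0.6329, -0.0011,  0.0605]), np.float64(-0.73)) (array([ 0.6327, -0.0014,  0.0516]), np.float64(-0.754))
(array([ 0.6329, -0.001 ,  0.0449]), np.float64(-0.875)) (array([ 6.329e-01, -6.000e-04,  5.590e-02]), np.float64(-0.886))
ring (array([ 0.6163, -0.0158,  0.0314]), np.float64(-0.31))
```

View pics/n1.png

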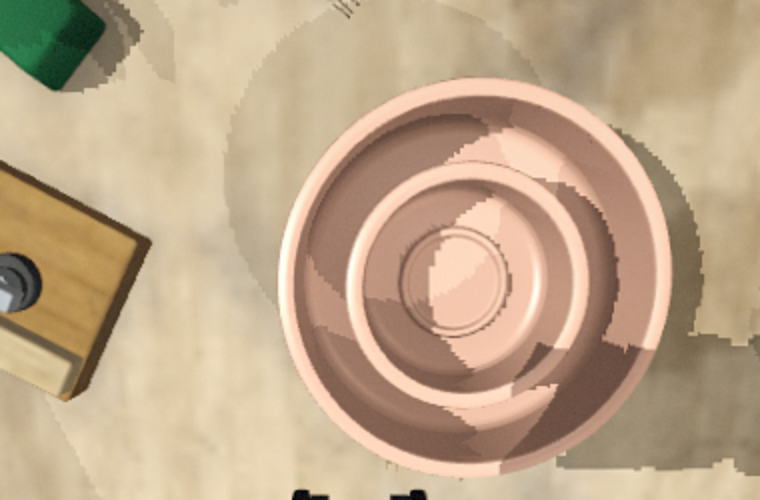

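The medium bowl sits nearly level inside the large one, but 2.6 mm off towards +y, which is at the limit. I'll regrip it and slide it 2.5 mm towards -y.

Emit:
step_arm(
  commands=[
    [3,-0.2,3,0],
    [5.1,-0.2,7,0],
    [5.1,-0.2,11,0],
    [5.1,-0.2,13,0],
    [5.1,-0.2,14.5,0],
    [5.1,-0.2,15.5,0],
    [5.1,-0.2,16,0],
    [5.1,-0.2,16,0],
  ],
)

```text
clock: 9.35
ee_pos: [0.6326, 0.0488, 0.2132]
tcp_rot: [-0.0, 1.0, 0.004, -0.0]
ft_force: [0.3, -0.5, -0.2]
width: 0.18
grip_force: 0.0
```

Emit:
step_arm(
  commands=[
    [0,0,0,0],
    [0,0,0,0],
    [0,0,0,0],
    [0,0,0,0],
    [0,0,0,0],
  ],
  jaw=0,
)

```text
clock: 9.85
ee_pos: [0.6329, 0.0489, 0.2143]
tcp_rot: [0.0, 1.0, 0.004, 0.001]
ft_force: [-1.2, -0.7, 7.0]
width: 0.103
grip_force: 29.9
```

Emit:
step_arm(
  commands=[
    [0,0.1,0,0],
    [0,0.2,0,0],
    [0,0.3,0,0],
    [0,0.3,0,0],
    [0,0.3,0,0],
  ],
)

```text
clock: 10.35
ee_pos: [0.6327, 0.0474, 0.2143]
tcp_rot: [-0.001, 1.0, 0.005, 0.001]
ft_force: [-0.6, 3.5, 6.7]
width: 0.1
grip_force: 29.9
```

Emit:
step_arm(
  commands=[
    [0,0.1,0,0],
    [0,0.2,0,0],
    [0,0.2,0,0],
    [0,0.2,0,0],
  ],
)

```text
clock: 10.75
ee_pos: [0.6327, 0.0448, 0.2138]
tcp_rot: [-0.001, 1.0, 0.005, 0.001]
ft_force: [-0.9, 5.7, 5.3]
width: 0.102
grip_force: 29.9
```

Emit:
step_arm(
  commands=[
    [0,-0.1,0,0],
    [0,-0.1,0,0],
    [0,-0.1,0,0],
    [0,-0.1,0,0],
  ],
  jaw=0.18,
)

```text
clock: 11.15
ee_pos: [0.6324, 0.0442, 0.2129]
tcp_rot: [0.0, 1.0, 0.004, -0.0]
ft_force: [-0.3, 0.2, 0.2]
width: 0.181
grip_force: 0.0
```

Emit:
step_arm(
  commands=[
    [0,0,-2,0],
    [0,0,-5,0],
    [0,0,-9,0],
    [-3,2,-13,0],
    [-5,4,-16,0],
    [-5,4,-16,0],
    [-5,4,-16,0],
  ],
)

```text
clock: 11.85
ee_pos: [0.5827, 0.0036, 0.3741]
tcp_rot: [0.0, 1.0, 0.003, 0.001]
ft_force: [1.0, 1.1, -0.2]
width: 0.181
grip_force: 0.0
```

```bash
python3 - <<'E'
from h import *
v=save("wrist","w_n2");s,M,p=tool();print(p,s["ft_force"])
print(fitrim([v],(.633,-.004,.06),(.078,.086)),fitrim([v],(.633,-.004,.06),(.078,)))
for r in((.054,.046),(.046,)): print(fitrim([v],(.633,-.003,.054),r))
E
```

```text
[0.58277345 0.00424037 0.37287725] [ 0.17605101 -0.10641287  0.17983054]
(array([ 0.6329, -0.0043,  0.0572]), np.float64(-0.688)) (array([ 0.6331, -0.0041,  0.0595]), np.float64(-0.934))
(array([ 0.6331, -0.0043,  0.0511]), np.float64(-0.827))
(array([ 0.6333, -0.0041,  0.0547]), np.float64(-0.964))
```

The medium bowl is now concentric with the large one, and its rim is 5–6 mm lower, so it is home. Next is the small bowl: copper, at (0.475,0.270).

Emit:
step_arm(
  commands=[
    [-2,-5,0,0],
    [-5,-10,0,0],
    [-7,-15,0,0],
    [-10,-20,0,0],
    [-12,-25,0,0],
    [-12,-25,0,0],
    [-12,-25,0,0],
    [-12,-25,0,0],
  ],
  jaw=0.9,
)

```text
clock: 12.7
ee_pos: [0.4604, 0.2542, 0.372]
tcp_rot: [0.0, 1.0, 0.006, -0.001]
ft_force: [0.9, -0.8, 0.5]
width: 0.824
grip_force: 0.0
```

```bash
python3 - <<'E'
from h import *
v=save("wrist","w_s1");s,M,p=tool();print(p,s["ft_force"])
print(fitrim([v],(.475,.270,.04),(.023,)),fitrim([v],(.475,.270,.04),(.0185,)),fitrim([v],(.475,.270,.04),(.0185,.023)))
E
```

```text
[0.46098728 0.25309352 0.37213168] [ 0.34329036  0.3186977  -0.44556741]
(array([ 0.4508,  0.2855, -0.0918]), np.float64(-0.635)) (array([ 0.4671,  0.2792, -0.0052]), np.float64(-0.635)) (array([0.4723, 0.2749, 0.0074]), np.float64(-0.67))
```

Emit:
step_arm(
  commands=[
    [-2,-3,3,0],
    [-3,-5,5,0],
    [-3,-5,5,0],
    [-3,-5,5,0],
  ],
)

```text
clock: 13.15
ee_pos: [0.4309, 0.3022, 0.3226]
tcp_rot: [0.0, 1.0, 0.004, -0.001]
ft_force: [0.9, -1.2, -0.1]
width: 0.899
grip_force: 0.0
```

```bash
python3 - <<'E'
from h import *
w=load("w_s1");v=save("wrist","w_s2");s,M,p=tool();print(p)
for F in([v],[v,w]): print(fitrim(F,(.475,.270,.04),(.0185,)),fitrim(F,(.475,.270,.04),(.0185,.023)),fitrim(F,(.475,.270,.04),(.0185,.023),fixz=.04))
x=fitrim([v,w],(.475,.270,.04),(.0185,.023))[0]
im=v["frame"][:,:,::-1].copy();th=np.linspace(0,6.3,90)
for r in(.0185,.023): cv2.polylines(im,[projm(v,np.c_[x[0]+r*np.cos(th),x[1]+r*np.sin(th),th*0+x[2]]).round().astype(int)],True,(255,0,0),1)
c=projm(v,x[None])[0].astype(int);print(c)
cv2.imwrite("pics/s2.png",cv2.resize(im[max(c[1]-100,0):c[1]+100,max(c[0]-130,0):c[0]+130],None,fx=2,fy=2))
E
```

```text
[0.43139582 0.30194795 0.32317837]
(array([0.4791, 0.273 , 0.0614]), np.float64(-0.874)) (array([ 0.4381,  0.2562, -0.1689]), np.float64(-0.537)) (array([0.476 , 0.2722, 0.045 ]), np.float64(-0.768))
(array([0.4764, 0.2725, 0.0411]), np.float64(-0.934)) (array([0.4757, 0.272 , 0.037 ]), np.float64(-0.764)) (array([0.476 , 0.2722, 0.0502]), np.float64(-0.751))
[318 155]
```

View pics/s2.png

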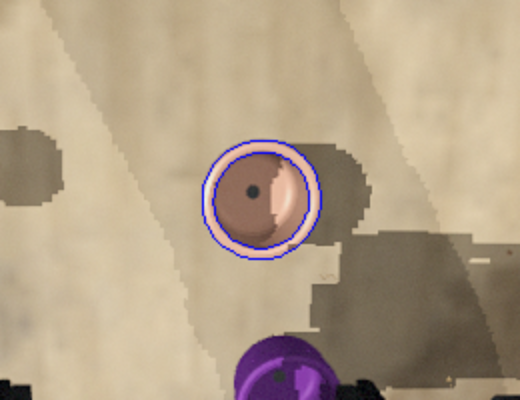

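The close crop shows the copper small bowl with its dark mark at (252,192) in the crop, and the rim fit is good: (0.476,0.272,0.040). The purple one at (285,370) is left alone. Now the grasp.

Emit:
step_arm(
  commands=[
    [4.5,3,0,0],
    [4.5,3,3,0],
    [4.5,3,7,0],
    [4.5,3,10,0],
    [4.5,3,12,0],
    [4.5,3,13.1,0],
    [4.5,3,13.1,0],
    [4.5,3,13.1,0],
  ],
  jaw=0.9,
)

```text
clock: 14.0
ee_pos: [0.4763, 0.2733, 0.1933]
tcp_rot: [-0.0, 1.0, 0.004, 0.001]
ft_force: [0.2, -0.5, 0.4]
width: 0.9
grip_force: 0.0
```

Emit:
step_arm(
  commands=[
    [0,0,0,0],
    [0,0,0,0],
    [0,0,0,0],
    [0,0,0,0],
    [0,0,0,0],
    [0,0,0,0],
    [0,0,0,0],
    [0,0,0,0],
  ],
  jaw=0,
)

```text
clock: 14.8
ee_pos: [0.4756, 0.2734, 0.1924]
tcp_rot: [0.0, 1.0, 0.004, 0.0]
ft_force: [-1.3, -1.2, 4.9]
width: 0.516
grip_force: 30.0
```

Emit:
step_arm(
  commands=[
    [0,0,-3,0],
    [0,0,-7,0],
    [0,0,-11,0],
    [3,5,-13,0],
    [6,10,-13,0],
    [9,15,-13,0],
    [12,20,-13,0],
    [13,25,-13,0],
    [13,25,-13,0],
    [13,25,-13,0],
  ],
)

```text
clock: 15.8
ee_pos: [0.6091, 0.0176, 0.3212]
tcp_rot: [0.001, 1.0, -0.0, -0.0]
ft_force: [-0.2, 0.3, -0.7]
width: 0.518
grip_force: 30.0
```

```bash
python3 - <<'E'
from h import *
v=save("wrist","w_h3");s,M,p=tool();print(p,M.round(4).tolist(),s["width"],s["grip_force"],s["ft_force"])
print(fitrim([v],(.633,-.004,.06),(.078,)),fitrim([v],(.633,-.003,.054),(.046,)))
c=p+M@[0,0,.152];print(c,projm(v,c[None]))
print(shift((.633,-.0042,.230)),shift((.633,-.0042,.201)))
E
```

```text
[0.60826575 0.02118929 0.32138049] [[1.0, 0.0032, -0.0009], [0.0032, -1.0, -0.0005], [-0.0009, 0.0005, -1.0]] 0.5213002448340978 29.9994328044977 [ 0.0582866   0.28061522 -1.36601377]
(array([ 0.6333, -0.0042,  0.059 ]), np.float64(-0.749)) (array([0.6368, 0.0037, 0.0314]), np.float64(-0.54))
[0.60812158 0.02111988 0.16938058] [[269.24971944 296.66529643]]
[2.47 2.54 9.14] [ 2.48  2.54 12.04]
```

Emit:
step_arm(
  commands=[
    [2.5,2.5,0,0],
    [2.5,2.5,2,0],
    [2.5,2.5,5,0],
    [2.5,2.5,8,0],
    [2.5,2.5,10,0],
    [2.5,2.5,10.5,0],
    [2.5,2.5,10.5,0],
    [2.5,2.5,10.5,0],
  ],
)

```text
clock: 16.65
ee_pos: [0.6333, 0.0006, 0.2186]
tcp_rot: [-0.0, 1.0, 0.005, 0.001]
ft_force: [1.0, 0.6, -0.5]
width: 0.516
grip_force: 30.0
```

```bash
python3 - <<'E'
from h import *
s,M,p=tool();print(p,s["ft_force"],shift((.6328,-.0042,.2005)))
E
```

```text
[6.33318798e-01 5.65484642e-04 2.18570207e-01] [ 1.02024391  0.63970543 -0.48643893] [-0.06  0.48  1.81]
```

Emit:
step_arm(
  commands=[
    [0,0.5,0,0],
    [0,0.5,0,0],
    [0,0.5,0.6,0],
    [0,0.5,1,0],
    [0,0.5,1.3,0],
    [0,0.5,1.5,0],
    [0,0.5,1.7,0],
    [0,0.5,1.8,0],
    [0,0.5,1.8,0],
  ],
)

```text
clock: 17.55
ee_pos: [0.6331, -0.005, 0.2005]
tcp_rot: [0.0, 1.0, 0.004, 0.0]
ft_force: [-4.7, -0.2, 10.9]
width: 0.518
grip_force: 30.0
```

Emit:
step_arm(
  commands=[
    [0,0,-0.1,0],
    [0,0,-0.1,0],
    [0,0,-0.1,0],
    [0,0,-0.1,0],
  ],
  jaw=0.6,
)

```text
clock: 17.95
ee_pos: [0.6329, -0.0052, 0.2001]
tcp_rot: [-0.0, 1.0, 0.004, -0.0]
ft_force: [-0.2, 0.1, -0.2]
width: 0.595
grip_force: 0.0
```

Emit:
step_arm(
  commands=[
    [0,0,-2,0],
    [0,0,-4,0],
    [0,0,-7,0],
    [-2,0,-11,0],
    [-5,0,-15,0],
    [-5,0,-17,0],
    [-5,0,-17,0],
    [-5,0,-17,0],
    [-5,0,-17,0],
  ],
)

```text
clock: 18.85
ee_pos: [0.5828, -0.0058, 0.3689]
tcp_rot: [-0.0, 1.0, 0.004, -0.001]
ft_force: [0.8, 0.1, -0.1]
width: 0.598
grip_force: 0.0
```

```bash
python3 - <<'E'
from h import *
v=save("wrist","w_n3");s,M,p=tool();print(p,s["ft_force"])
print(fitrim([v],(.633,-.004,.06),(.078,)))
print(fitrim([v],(.633,-.004,.054),(.046,)))
for r in((.0185,),(.0185,.023)):print(fitrim([v],(.633,-.004,.048),r,sig=(2.5,1.2)),fitrim([v],(.633,-.004,.048),r,fixz=.048,sig=(2.5,1.2)))
# dark mark
u=projm(v,np.array([[.633,-.004,.012]]))[0].round().astype(int);g=cv2.cvtColor(v["frame"],7)
c=g[u[1]-14:u[1]+15,u[0]-14:u[0]+15];m=c<70;print(u,c.min(),m.sum());ys,xs=np.nonzero(m)
if len(xs): print("mark",onz(v,(xs.mean()+u[0]-14,ys.mean()+u[1]-14),.012))
# gauge rough: black housing & bar in top
E
```

```text
[ 0.58283562 -0.00577557  0.3687542 ] [-0.15485069  0.36354262 -0.07746317]
(array([ 0.6331, -0.0041,  0.0596]), np.float64(-0.944))
(array([ 0.6333, -0.0043,  0.0548]), np.float64(-0.976))
(array([ 0.6335, -0.0051,  0.0508]), np.float64(-0.94)) (array([ 0.6334, -0.0052,  0.0478]), np.float64(-0.936))
(array([ 0.6327, -0.0051,  0.0442]), np.float64(-0.849)) (array([ 0.6332, -0.0051,  0.049 ]), np.float64(-0.84))
[278 141] 49 22
mark [ 0.63289053 -0.005135    0.012     ]
```

The small bowl is home: 0.8 mm off centre with its rim at about 0.048. The mark is at (0.6329,-0.0051). Now the gauge.

Emit:
step_arm(
  commands=[
    [-1,5,-2,0],
    [-2,10,-4,0],
    [-3,15,-4,0],
    [-5,20,-4,0],
    [-6,25,-4,0],
    [-6,30,-4,0],
    [-6,30,-4,0],
    [-6,30,-4,0],
    [-6,30,-4,0],
  ],
  jaw=0.8,
)

```text
clock: 19.8
ee_pos: [0.5259, -0.3053, 0.4091]
tcp_rot: [-0.001, 1.0, 0.005, -0.001]
ft_force: [0.1, 0.8, -0.3]
width: 0.796
grip_force: 0.0
```

```bash
python3 - <<'E'
from h import *
v=save("wrist","w_g1");s,M,p=tool();print(p)
print(proj(v,(.567,-.312,.15)),proj(v,(.567,-.312,.084)))
E
```

```text
[ 0.52614566 -0.30449941  0.40951346]
[289.78813343 164.38101105] [287.85548965 154.09694644]
```

View pics/w_g1.png

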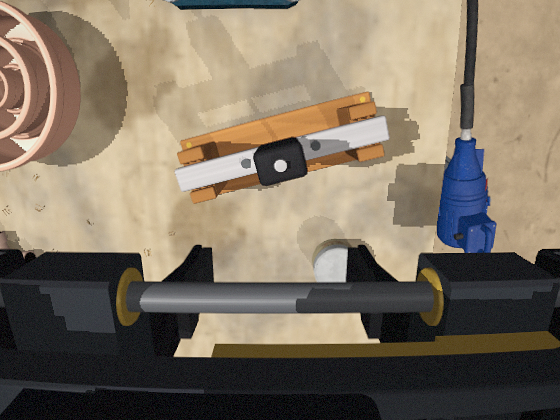

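The gauge shows with its bar ends at about (179,180) and (387,128), and the housing top at (280,163). I'll take a second view and fit the bar and housing rectangles.

Emit:
step_arm(
  commands=[
    [-2,4,0,0],
    [-2,7,0,0],
    [-2,7,0,0],
    [-2,7,0,0],
  ],
)

```text
clock: 20.25
ee_pos: [0.5067, -0.3751, 0.4099]
tcp_rot: [-0.001, 1.0, 0.005, -0.0]
ft_force: [0.4, 0.6, -0.1]
width: 0.798
grip_force: 0.0
```

```bash
cat >> h.py <<'E'
def fitrect(frames,x0,segs,sg=1.3,fz=None):
    """x0=(x,y,z,yaw of local y axis deg); segs: local line pieces ((x,y),(x,y)) at that height"""
    P=np.vstack([np.linspace(a,b,60) for a,b in segs])
    G=[]
    for f in frames:
        g=cv2.GaussianBlur(f["frame"].astype(np.float32),(0,0),sg);m=np.sqrt((cv2.Sobel(g,-1,1,0)**2+cv2.Sobel(g,-1,0,1)**2).sum(2));G.append(np.minimum(m/np.percentile(m,97),1))
    def cost(q):
        a=np.radians(q[3]*100-90);Q=P@np.array([[np.cos(a),np.sin(a)],[-np.sin(a),np.cos(a)]])
        X=np.c_[Q+q[:2],np.full(len(Q),q[2] if fz is None else fz)]
        c=0
        for f,m in zip(frames,G):
            uv=projm(f,X).astype(np.float32);c-=cv2.remap(m,uv[None,:,0],uv[None,:,1],1).mean()
        return c/len(frames)
    x=np.array([*x0[:3],x0[3]/100]);best=None
    for dx in(-.008,-.003,.003,.008):
        for dy in(-.008,-.003,.003,.008):
            for da in(-.04,0,.04):
                s=x+[dx,dy,0,da];r=minimize(cost,s,method="Nelder-Mead",options=dict(initial_simplex=s+np.vstack([np.zeros(4),np.diag([.004,.004,.006,.03])]),maxiter=500))
                if best is None or r.fun<best.fun:best=r
    return (best.x*[1,1,1,100]).round(4),round(best.fun,3)
E
python3 - <<'E'
from h import *
w=load("w_g1");v=save("wrist","w_g2");s,M,p=tool();print(p,np.degrees(np.arctan2(M[1,1],M[0,1])))
a=onz(w,(179,180.5),.084);b=onz(w,(386.5,128),.084);c=(a+b)/2;yaw=np.degrees(np.arctan2(*(b-a)[1::-1]));print(a,b,np.linalg.norm(b-a),c,yaw)
h=.011;bar=[((-h,-.098),(h,-.098)),((-h,.098),(h,.098))]+[((sx*h,sy*.022),(sx*h,sy*.098)) for sx in(-1,1) for sy in(-1,1)]
hs=[((-.013,-.018),(.013,-.018)),((-.013,.018),(.013,.018)),((-.013,-.018),(-.013,.018)),((.013,-.018),(.013,.018))]
for F in([w],[v],[w,v]):
    print("bar",fitrect(F,(c[0],c[1],.084,yaw),bar),fitrect(F,(c[0],c[1],.084,yaw),bar,fz=.084))
    print("hous",fitrect(F,(c[0],c[1],.150,yaw),hs),fitrect(F,(c[0],c[1],.15,yaw),hs,fz=.150))
E
```

```text
[ 0.50706308 -0.37428404  0.41012295] -89.3616154680626
[ 0.542428   -0.21308036  0.084     ] [ 0.5911017  -0.39827578  0.084     ] 0.19148492123627261 [ 0.56676485 -0.30567807  0.084     ] -75.27435965294961
bar (array([  0.5663,  -0.3051,   0.0789, -75.136 ]), np.float64(-0.829)) (array([  0.5667,  -0.3038,   0.1326, -75.163 ]), np.float64(-0.751))
hous (array([  0.5705,  -0.3031,   0.165 , -73.5863]), np.float64(-0.828)) (array([  0.5688,  -0.3048,   0.0955, -73.841 ]), np.float64(-0.742))
bar (array([  0.5665,  -0.3042,   0.0785, -74.994 ]), np.float64(-0.814)) (array([  0.5666,  -0.3049,   0.0864, -75.0411]), np.float64(-0.746))
hous (array([  0.566 ,  -0.303 ,   0.1403, -75.6319]), np.float64(-0.728)) (array([  0.5671,  -0.3063,   0.1533, -75.4669]), np.float64(-0.709))
bar (array([  0.5665,  -0.3048,   0.0794, -75.0822]), np.float64(-0.818)) (array([  0.5666,  -0.3042,   0.0775, -75.1938]), np.float64(-0.743))
hous (array([  0.5665,  -0.3051,   0.1429, -74.7692]), np.float64(-0.738)) (array([  0.567 ,  -0.3057,   0.1759, -74.7585]), np.float64(-0.692))
```

The gauge bar is at (0.5665,-0.305) with yaw -75.1°, and its height agrees with 84 mm. I'll align above it, then descend.

Emit:
step_arm(
  commands=[
    [3,-4,0,-0.9],
    [6,-6.9,0,-1.8],
    [6,-6.9,3,-1.8],
    [6,-6.9,5,-1.8],
    [6,-6.9,5,-1.8],
    [6,-6.9,5,-1.8],
    [6,-6.9,5,-1.8],
  ],
)

```text
clock: 21.0
ee_pos: [0.566, -0.3063, 0.362]
tcp_rot: [0.001, 0.992, 0.13, 0.001]
ft_force: [0.3, -1.1, 0.2]
width: 0.799
grip_force: 0.0
```

```bash
python3 - <<'E'
from h import *
s,M,p=tool();print(p,M.round(4).tolist(),shift((.5665,-.3048,.281),-75.1))
E
```

```text
[ 0.56598031 -0.30628256  0.36198409] [[0.9663, 0.2575, 0.002], [0.2575, -0.9663, -0.0008], [0.0017, 0.0013, -1.0]] [ 0.07 -0.14  8.1   0.  ]
```

Emit:
step_arm(
  commands=[
    [0.1,-0.1,2,0],
    [0.1,-0.1,4,0],
    [0.1,-0.1,6,0],
    [0.1,-0.1,7.5,0],
    [0.1,-0.1,8.1,0],
    [0.1,-0.1,8.1,0],
    [0.1,-0.1,8.1,0],
  ],
)

```text
clock: 21.7
ee_pos: [0.5666, -0.3057, 0.2804]
tcp_rot: [0.0, 0.992, 0.13, 0.001]
ft_force: [0.4, -0.9, 1.2]
width: 0.804
grip_force: 0.0
```

Emit:
step_arm(
  commands=[
    [0,0,0,0],
    [0,0,0,0],
    [0,0,0,0],
    [0,0,0,0],
    [0,0,0,0],
    [0,0,0,0],
    [0,0,0,0],
    [0,0,0,0],
  ],
  jaw=0,
)

```text
clock: 22.5
ee_pos: [0.5662, -0.3055, 0.2793]
tcp_rot: [-0.0, 0.992, 0.13, -0.0]
ft_force: [-0.5, 0.8, 1.7]
width: 0.414
grip_force: 30.0
```

Emit:
step_arm(
  commands=[
    [0,0,-1,0],
    [0,0,-2.5,0],
    [0,0,-5,0],
    [0,0,-9,0],
    [0,0,-12,0],
    [2,-4,-12,0],
    [4,-8,-12,0],
    [6,-12,-12,0],
    [8,-16,-12,0],
    [10,-20,-12,0],
    [12,-24,-12,0],
    [14,-27,-12,0],
  ],
)

```text
clock: 23.7
ee_pos: [0.6319, -0.0053, 0.401]
tcp_rot: [-0.0, 0.991, 0.131, 0.001]
ft_force: [0.3, -0.2, -2.6]
width: 0.41
grip_force: 30.0
```

Emit:
step_arm(
  commands=[
    [0,0,0,0],
    [0,0,0,0],
    [0,0,0,0],
    [0,0,0,0],
  ],
)

```text
clock: 24.1
ee_pos: [0.632, -0.0104, 0.3996]
tcp_rot: [0.0, 0.992, 0.128, -0.0]
ft_force: [-0.6, -0.9, -2.9]
width: 0.415
grip_force: 30.0
```

```bash
python3 - <<'E'
from h import *
v=save("wrist","w_g3");s,M,p=tool();print(p,M.round(4).tolist(),s["width"],s["ft_force"])
h=.011
bar=[((-h,-.098),(h,-.098)),((-h,.098),(h,.098))]+[((sx*h,sy*.045),(sx*h,sy*.098)) for sx in(-1,1) for sy in(-1,1)]
g=p+M@[0,0,.2073-.012]
for sg in([(h,-.098),(h,.098)],):
    top=[((h,-.098),(h,-.03)),((h,.03),(h,.098)),((-h,-.098),(h,-.098)),((-h,.098),(h,.098))]
    for z in(None,g[2]): print("bar",fitrect([v],(g[0],g[1],g[2],-75.1),top,fz=z))
print("pred",g)
t=save("top","t_g3")
print("top",fitrect([t],(g[0],g[1],g[2],-75.1),bar,fz=g[2]))
for q in((h,-.098),(h,.098),(-h,.098)):
    a=np.radians(-75.1-90);print(proj(v,[g[0]+q[0]*np.cos(a)-q[1]*np.sin(a),g[1]+q[0]*np.sin(a)+q[1]*np.cos(a),g[2]]))
E
```

```text
[ 0.63203779 -0.0102288   0.39946597] [[0.967, 0.2547, 0.0], [0.2547, -0.967, -0.0005], [-0.0001, 0.0005, -1.0]] 0.41302365981975514 [ 0.33739405 -0.89860198 -2.83962238]
bar (array([ 6.38300e-01, -1.10000e-02,  1.90900e-01, -7.50737e+01]), np.float64(-0.549))
bar (array([ 6.43800e-01, -9.70000e-03,  2.07400e-01, -7.50953e+01]), np.float64(-0.517))
pred [ 0.63204419 -0.01033171  0.20416599]
top (array([ 6.23800e-01, -4.06000e-02,  2.13700e-01, -5.97496e+01]), np.float64(-0.567))
[107.93591958 272.0030865 ]
[449.40753017 271.36059113]
[454.95528492 235.18923763]
```

```bash
python3 - <<'E'
from h import *
v=load("w_g3");s,M,p=tool();h=.011
g=p+M@[0,0,.2073-.012];print(p,g)
top=[((-h,-.098),(-h,-.03)),((-h,.03),(-h,.098)),((-h,-.098),(-.002,-.098)),((-h,.098),(-.002,.098))]
for z in(None,g[2]):
    r=fitrect([v],(g[0],g[1],g[2],-75.1),top,fz=z);print("bar",r,"tool frame off mm",(M.T@(np.r_[r[0][:2],g[2]]-g)*1e3).round(1))
# edge profiles: upper bar edge across rows near columns, gray
gr=cv2.cvtColor(v["frame"],7)
for c in(130,180,200,380,420): print(c,gr[222:262:2,c].tolist())
for r in(240,246): print(r,gr[r,90:130:2].tolist(),gr[r,436:476:2].tolist())
E
```

```text
[ 0.63204665 -0.00999726  0.39945587] [ 0.63206272 -0.01007754  0.20415589]
bar (array([ 6.26400e-01, -1.24000e-02,  2.13500e-01, -7.53914e+01]), np.float64(-0.588)) tool frame off mm [-6.1  0.8  0. ]
bar (array([ 6.24200e-01, -1.87000e-02,  2.17100e-01, -7.56078e+01]), np.float64(-0.563)) tool frame off mm [-9.8  6.3  0. ]
130 [205, 203, 203, 184, 107, 108, 171, 204, 217, 215, 213, 215, 219, 217, 216, 172, 25, 35, 37, 31]
180 [214, 214, 216, 213, 104, 115, 159, 200, 219, 217, 214, 214, 218, 216, 215, 203, 31, 39, 34, 34]
200 [156, 223, 221, 221, 107, 112, 159, 199, 219, 218, 215, 214, 217, 215, 214, 219, 226, 222, 213, 212]
380 [111, 110, 111, 113, 106, 114, 159, 187, 146, 149, 145, 142, 145, 145, 146, 132, 26, 29, 32, 34]
420 [98, 106, 113, 111, 107, 114, 164, 186, 145, 150, 146, 143, 147, 143, 137, 181, 28, 25, 33, 32]
240 [193, 190, 187, 187, 189, 192, 194, 195, 196, 210, 215, 215, 213, 214, 215, 214, 213, 214, 215, 215] [147, 147, 144, 148, 147, 147, 147, 147, 145, 141, 143, 141, 142, 140, 138, 134, 135, 129, 129, 132]
246 [196, 196, 197, 192, 188, 189, 193, 195, 199, 211, 217, 218, 220, 217, 217, 217, 217, 218, 217, 218] [145, 148, 143, 144, 146, 146, 145, 144, 133, 139, 139, 143, 139, 139, 134, 130, 130, 130, 135, 134]
```

```bash
python3 - <<'E'
from h import *
v=load("w_g3");s,M,p=tool();g=p+M@[0,0,.2073-.012]
f=lambda u:((M.T@(onz(v,u,g[2])-p))*1e3).round(1)
print("upper edge (want x=+11):",f((180,234.5)),f((380,234.5)),"at lower side edge, z under:",((M.T@(onz(v,(180,229.5),g[2]-.012)-p))*1e3).round(1))
print("ends (want y=-98,+98):",f((107.5,243)),f((452.5,246)),f((454,246)))
gr=cv2.cvtColor(v["frame"],7).astype(int)
print(gr[236:250,440:470:2].mean(0).round().tolist())
print(v["frame"][236:250,440:470:2].mean(0).round().astype(int).tolist())
print(shift((.6329,-.0051,.35)))
E
```

```text
upper edge (want x=+11): [ 11.8 -53.5 195.3] [ 11.8  55.7 195.3] at lower side edge, z under: [ 10.6 -57.  207.3]
ends (want y=-98,+98): [  6.5 -95.3 195.3] [  4.7  97.7 195.3] [  4.7  98.6 195.3]
[144.0, 144.0, 144.0, 144.0, 143.0, 144.0, 139.0, 139.0, 140.0, 141.0, 141.0, 138.0, 136.0, 132.0, 131.0]
[[146, 143, 142], [146, 143, 142], [146, 143, 142], [147, 142, 142], [146, 142, 142], [146, 143, 142], [149, 137, 122], [154, 137, 111], [154, 138, 111], [155, 138, 114], [154, 139, 113], [152, 136, 112], [150, 134, 109], [146, 130, 105], [146, 129, 104]]
[ 0.21 -0.45  4.95]
```

Gauge held level; its origin is within about 1 mm of the tool axis. I'll align over the mark before descending.

Emit:
step_arm(
  commands=[
    [0.2,-0.5,2,0],
    [0.2,-0.5,4,0],
    [0.2,-0.5,5,0],
    [0.2,-0.5,5,0],
    [0.2,-0.5,5,0],
    [0.2,-0.5,5,0],
  ],
)

```text
clock: 24.8
ee_pos: [0.6331, -0.0034, 0.3504]
tcp_rot: [0.0, 0.992, 0.129, 0.001]
ft_force: [-0.3, -0.6, -2.3]
width: 0.411
grip_force: 30.0
```

```bash
python3 - <<'E'
from h import *
s,M,p=tool();print(p,M.round(4).tolist(),s["ft_force"],shift((.633,-.0045,.267)))
E
```

```text
[ 0.63311242 -0.0034288   0.35044938] [[0.9665, 0.2566, 0.0016], [0.2566, -0.9665, 0.0], [0.0015, 0.0004, -1.0]] [-0.31915999 -0.55716947 -2.2935371 ] [-0.05  0.1   8.34]
```

Emit:
step_arm(
  commands=[
    [0,0.1,1,0],
    [0,0.1,3,0],
    [0,0.1,5,0],
    [0,0.1,6,0],
    [0,0.1,6.8,0],
    [0,0.1,7.2,0],
    [0,0.1,7.5,0],
    [0,0.1,7.7,0],
    [0,0.1,7.9,0],
    [0,0.1,7.9,0],
  ],
)

```text
clock: 25.8
ee_pos: [0.6332, -0.0042, 0.2705]
tcp_rot: [0.0, 0.992, 0.13, 0.0]
ft_force: [-0.2, -0.2, -1.8]
width: 0.411
grip_force: 30.0
```

```bash
python3 - <<'E'
from h import *
s,M,p=tool();print(p,M.round(4).tolist(),s["ft_force"],s["ft_torque"],shift((.633,-.0045,.267)))
E
```

```text
[ 0.63320197 -0.00421916  0.27052982] [[0.9664, 0.2569, 0.0007], [0.2569, -0.9664, 0.0001], [0.0007, 0.0001, -1.0]] [-0.158784   -0.1646276  -1.82892307] [ 0.02044284  0.01501158 -0.01698787] [-0.03  0.02  0.35]
```

Emit:
step_arm(
  commands=[
    [0,0,0.1,0],
    [0,0,0.2,0],
    [0,0,0.3,0],
    [0,0,0.3,0],
    [0,0,0.3,0],
  ],
)

```text
clock: 26.3
ee_pos: [0.6332, -0.0043, 0.2674]
tcp_rot: [-0.0, 0.992, 0.13, 0.0]
ft_force: [0.2, -0.9, -0.6]
width: 0.414
grip_force: 30.0
```

Emit:
step_arm(
  commands=[
    [0,0,0.1,0],
    [0,0,0.1,0],
    [0,0,0.1,0],
  ],
)

```text
clock: 26.6
ee_pos: [0.6332, -0.0042, 0.2673]
tcp_rot: [0.0, 0.992, 0.13, 0.0]
ft_force: [-2.6, -0.6, 6.6]
width: 0.411
grip_force: 30.0
```

Emit:
step_arm(
  commands=[
    [0,0,0,0],
    [0,0,0,0],
    [0,0,0,0],
    [0,0,0,0],
    [0,0,0,0],
  ],
)

```text
clock: 27.1
ee_pos: [0.6332, -0.0042, 0.2672]
tcp_rot: [0.0, 0.992, 0.129, 0.0]
ft_force: [-3.4, -1.1, 5.9]
width: 0.412
grip_force: 30.0
```

```bash
python3 - <<'E'
from h import *
v=save("wrist","w_end");s,M,p=tool();print(p,M.round(4).tolist(),s["ft_force"],s["ft_torque"].round(3))
gr=cv2.cvtColor(v["frame"],7)
for c in(130,200,380,420): print(c,gr[222:262:2,c].tolist())
print(fitrim([v],(.633,-.004,.06),(.078,),fixz=.06),fitrim([v],(.633,-.004,.054),(.046,),fixz=.054))
t=grab("top");o=load("t_g3")
E
```

```text
[ 0.63316516 -0.00421781  0.26726133] [[0.9664, 0.2569, 0.0007], [0.2569, -0.9664, -0.0002], [0.0006, 0.0003, -1.0]] [-2.0970072  -0.71368123  6.62589666] [0.158 0.687 0.026]
130 [209, 208, 210, 196, 103, 116, 167, 205, 221, 219, 218, 217, 222, 218, 220, 178, 24, 31, 38, 33]
200 [206, 206, 200, 128, 108, 120, 159, 202, 224, 222, 221, 218, 222, 220, 221, 223, 231, 228, 216, 215]
380 [100, 106, 99, 98, 110, 118, 159, 205, 216, 152, 149, 145, 148, 146, 144, 137, 32, 32, 29, 38]
420 [200, 201, 201, 192, 109, 118, 167, 206, 199, 150, 148, 147, 148, 147, 181, 166, 21, 33, 38, 36]
(array([ 0.6331, -0.0043,  0.0649]), np.float64(-0.573)) (array([ 0.6342, -0.0041,  0.0537]), np.float64(-0.522))
```

```bash
python3 -c "
from cell import *
print(job_done())"
```

```text
the job is handed in; nothing more can be done
None
```

The job is handed in: the three bowls are nested, with camera-fitted rim heights matching fully home. The gripped gauge lies across the large rim, pressed down with about 7 N. The bar met the rim at the height expected for a fully home nest, but I could not see the tip on the mark; by measurement it should be within about 1 mm of it.

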